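# Turn the plate lamp's filter turret to green

## Robot

A 6-joint arm with a two-finger parallel gripper is mounted at the origin on the work surface. World frame = base frame: x ahead of the robot, y to its left, z up, the work surface at z = 0. Lengths are in m, angles in degrees, forces in N, time in s.
With the tool pointing down it reaches from about 0.25 to 0.725 m from the base axis. Payload 9.7 kg.
Tool frame: the origin (TCP) lies at the very end of the fingers, on their centre line; the grasp point (between the pads) lies 19 mm behind it; z points along the fingers, y is the line along which they close (so a half turn about z gives the same grasp; the last joint's range is limited). The gripper opens to 85 mm and grips with 20 to 120 N. Pads are 22 mm wide; open, the fingers measure 114 mm over their backs; the gripper's body (76 mm by 85 mm) begins 54 mm behind the grasp point. The pads swing forward as they close: fully open they stand 13 mm farther back than shut.
Start: joints at [0, 4.979, 10.078, 95.1, 0, 90], TCP at [0.55, -0, 0.231] pointing down, gripper open.
Joint ranges: [-179.16, 179.16], [-48.56, 103.87], [-65.8, 70.77], [-126.05, 130.52], [-82.76, 87.17], [-180, 180]. Speed limits (degrees/s): [127.2, 127.2, 147.25, 180, 180, 180].

## Interface

Orientations are given as [roll, pitch, yaw] about the fixed x, y, z axes, in that order (R = Rz(yaw) Ry(pitch) Rx(roll)).
In Python, from workcell import telemetry, optics, workorder gives the robot as it stands.
- The arm moves only by the shell command python3 -m handwheel 'ROWS' [FORCE]. ROWS is JSON, a list of rows, each an object of numbers: "tx", "ty", "tz": the shift along the tool's x, y, z in m; "ax", "ay", "az": the turn, a rotation vector about the tool's x, y, z in degrees; "jaw": the gripper command: -1 is shut, 1 is fully open, values between are in proportion. A call has exactly 10 rows; each row shifts and turns the commanded pose from where the row before left it, along the tool's axes as they then stand; what a row does not reach is not made up. A row lasts 1/8 s, in which the tool goes at most 62.5 mm and 10.7 degrees, less where a joint would pass 70% of its speed; a pose out of reach is approached as far as the arm can. A call is refused whole if a number of a shift passes 0.0625 or a number of a turn 10.7, either way. A call with a gripper value outside its range is refused whole. The fingers move at their own pace and stop on an object; FORCE is the grip in N (left out, the last holds). Time passes only in rows, so rows that do not move let the fingers close, or fill a call up. It gives the time, the measured TCP pose, the force, the opening and the grip force at its end, in the units of the state.
- telemetry.get_obs(): the state, without advancing time (a new reading comes with each control period).
- optics.camera(name): name is "scene" or "side" or "wrist"; returns a dict with "color" (384x512x3 uint8, red, green, blue), "K" (3x3 intrinsics, pixels), "extrinsics" (4x4, takes a point from camera to world coordinates); the wrist camera has in their place "mount" (4x4, takes a point from camera to tool coordinates, whose origin is the TCP and whose axes are the flange's). Camera axes: x right, y down, z forward; pixel columns grow to the right and rows downward; lengths in m; the calibration is good to about 2 mm. The wrist camera is an equidistant fisheye: a pixel r from the principal point sees the ray r / f radians off the axis. A picture is of the moment at which its call begins: read the wrist's pose just before it. There is no depth.
- workorder.job_done(): hands the job in; it is judged then, once.
The state is a dict: "time": time; "q": joint angles; "qd": joint speeds; "joint_efforts": joint torques, N m; "ee_pos": TCP position; "tcp_rot": TCP orientation; "wrist_force": force on the tool from outside, world axes, zero at the start; "torque": the same for the moment, N m; "opening": finger opening in m; "grasp_force": force on a finger pad.
Only numpy, scipy, OpenCV 4.12 (cv2) and the standard library are available. Lean on these libraries where they do the work, as an engineer would, in place of code of your own. Each camera call takes 0.05 s, during which the arm holds its last target. There are 200 camera calls.

## Task

Push the tabs of the filter wheel gently around until the green filter sits squarely at the lamp position, in line with the white arrow on the blue plate lamp, then leave the wheel at rest. Do not touch the filter glass, and do not pick up or shift anything else on the bench.

Things in the scene. Friction and masses are not known exactly. Their poses are not given: they have to be found in the camera images.
- viewer: The plate lamp, fixed to the bench: a low blue slab 270 x 230 mm, top 30 mm above the table, with a 59 mm high, 170 mm long blue control box on one side (its inner face 150 mm from the hub). Origin on the table under the hub; x points to the control box and the arrow. It carries the wheel: white, 84 mm radius, underside 40 mm and top 48 mm above the table.
- hub (a point): Centre of the wheel on its vertical axis, at its top face, 48 mm above the table. A finger beside a tab, tip about 44 mm above the table, can push it at 95 to 105 mm from this axis.
- lamp (a point): The lamp position, hidden under the wheel: the point 56 mm from the hub where a filter's centre must come, 48 mm above the table. A white arrow on the control box points at it; hub, lamp point and arrow lie on one line. It does not move.
- green_filter (a point): Centre of the green filter on its top face, 56 mm from the hub; it goes around with the wheel. Going counter-clockwise seen from above the five round glass filters (36 mm across, standing 1.6 mm above the wheel, not to be touched) are green, red, blue, amber, clear. The tab of a filter lies straight outside it, on the line from the hub through the filter.
- green_tab (a point): Middle of the green filter's tab, 100 mm from the hub, 51 mm above the table; goes around with the wheel. A tab is a black upright paddle 10 mm wide, 79 to 113 mm from the axis, 38 to 64 mm above the table. The four other tabs are the same, 72, 144, 216 and 288 degrees further round.
- wheel (a joint): Angle of the wheel (rad), growing counter-clockwise seen from above; 0 (or any whole turn) has the green filter at the lamp point. It turns freely both ways without end stops or clicks and stays where it is left: friction needs about 1.6 N at a tab.
- rack: Bystander: orange wire tube rack with capped tubes, one piece, 180 x 100 x 105 mm high. Origin at the centre of its underside.
- red_dishes: Bystander: stack of three closed culture dishes, red on top, 90 mm across, 48 mm high. Origin at the centre of its underside.
- dark_dishes: Bystander: stack of two dark closed culture dishes, 90 mm across, 32 mm high. Origin at the centre of its underside.
- single_dish: Bystander: one closed brownish culture dish, 90 mm across, 16 mm high. Origin at the centre of its underside.
- dropper: Bystander: small bottle with a red cap, 38 mm across, 85 mm high. Origin at the centre of its underside.

How it is judged:
By the outcome, as a careful person would: the job done as asked, in the order asked, and still so for the second after the job is handed in, with the robot touching nothing.
It also fails if it takes over 54 s, if anything falls off the work surface, if the arm or the gripper's body presses on something with over 40 N, if the wrist force passes 120 N, or if a joint passes its speed limit or range.

## Working session

There is one attempt and no reset: what is moved stays moved. The work goes in short steps, Python scripts to look and compute and a shell command to move; the robot and the scene stay as the last step left them, time stands still between calls to the robot, and variables do not carry over. Pictures are saved under pics/ and viewed, at most 10 in all, crops included, and the job is handed in when it is done.

```bash
mkdir -p pics; cat > h.py <<'E'
import numpy as np,cv2
from workcell import telemetry,optics,workorder
from scipy.spatial.transform import Rotation as R
def ray(c,uv):
    d=np.linalg.inv(c["K"])@[uv[0],uv[1],1]; T=np.array(c["extrinsics"]); return T[:3,3],T[:3,:3]@d
def onz(c,uv,z):
    o,d=ray(c,uv); return o+d*(z-o[2])/d[2]
def proj(c,p):
    T=np.linalg.inv(c["extrinsics"]); q=np.array(c["K"])@(T[:3,:3]@p+T[:3,3]); return q[:2]/q[2]
E
python3 - <<'E'
from h import *
import pickle
cs={n:optics.camera(n) for n in("scene","side")}
pickle.dump(cs,open('c0.pkl','wb'))
for n in cs: cv2.imwrite(f'pics/{n}0.png',cv2.resize(cs[n]["color"][:,:,::-1],(768,576),interpolation=cv2.INTER_CUBIC)); print(n,cs[n]["K"],np.round(cs[n]["extrinsics"],3))
o=telemetry.get_obs();print(o)
E
```

```text
scene [[372.30702655   0.         260.30371846]
 [  0.         372.30702655 190.52579806]
 [  0.           0.           1.        ]] [[-0.273  0.509 -0.816  1.395]
 [ 0.962  0.158 -0.223  0.241]
 [ 0.015 -0.846 -0.533  0.638]
 [ 0.     0.     0.     1.   ]]
side [[446.45335697   0.         258.9278929 ]
 [  0.         446.45335697 189.39914824]
 [  0.           0.           1.        ]] [[-0.964 -0.187  0.187  0.33 ]
 [-0.264  0.683 -0.681  0.767]
 [-0.001 -0.707 -0.708  0.833]
 [ 0.     0.     0.     1.   ]]
{'time': 0.1, 'q': array([-9.43724505e-04,  5.00893094e+00,  1.00402170e+01,  9.50994210e+01,
        1.15554392e-03,  8.99998616e+01]), 'qd': array([-0.00741498, -0.08591523,  0.11654943, -0.00273293,  0.06729715,
        0.00140407]), 'joint_efforts': array([ 5.47294949e-04, -5.21561801e+01,  4.65652657e+01,  1.59993977e-02,
       -1.19309320e-06, -5.24902489e-06]), 'ee_pos': array([ 5.49803929e-01, -3.30798230e-06,  2.30655492e-01]), 'tcp_rot': array([-1.79931865e+02, -1.15570764e-03,  8.99991933e+01]), 'wrist_force': array([ 0.09904068, -0.64005391, -0.49562677]), 'torque': array([ 0.02805622,  0.00064933, -0.02458328]), 'grasp_force': 0.0, 'opening': 0.08573198497777401}
```

View pics/scene0.png

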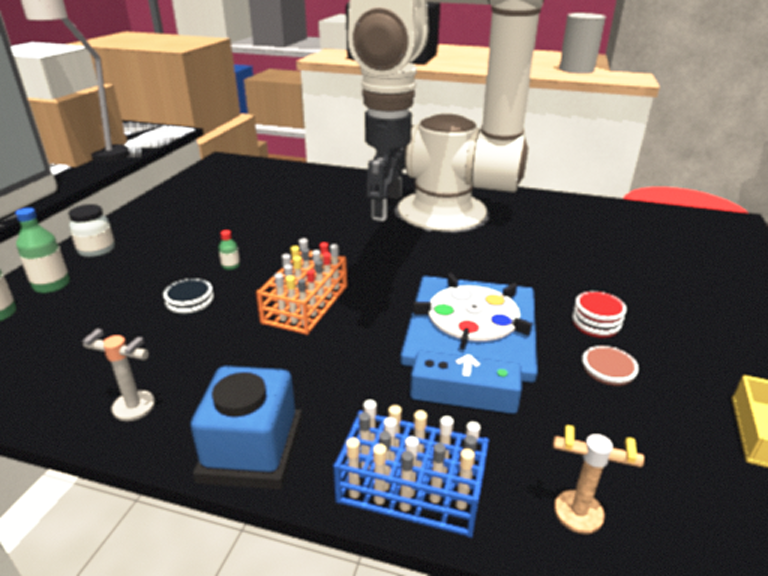

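View pics/side0.png

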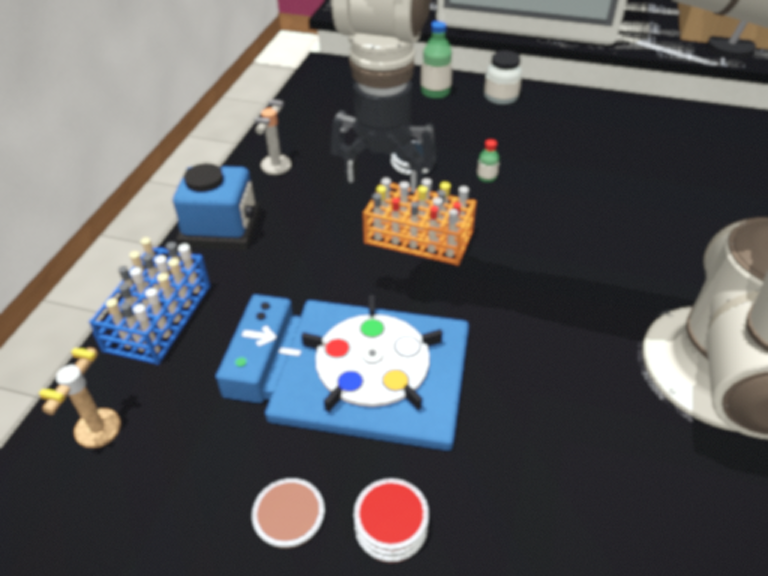

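The side view shows the hub at (372,353), green at (372,328), red (337,348), blue (350,381), amber (396,380), clear (408,347), the arrow at about (260,336) and an index mark at (290,351). The rack is close above. The scene view agrees with this. Next I fit hub and wheel angles from both views.

```bash
python3 - <<'E'
from h import *
import pickle
from scipy.optimize import least_squares
cs=pickle.load(open('c0.pkl','rb'))
px={'side':[(372,328),(337,348),(350,381),(396,380),(408,347)],'scene':[(444,310),(468,327),(501,320),(495,300),(463,295)]}
# refine coloured centroids by hsv
for n in px:
    hsv=cv2.cvtColor(cs[n]["color"],cv2.COLOR_RGB2HSV).astype(int)
    for i in range(4):
        u,v=px[n][i][0]/1.5,px[n][i][1]/1.5
        h0=hsv[int(v+.5),int(u+.5)]
        dh=abs(hsv[...,0]-h0[0]);dh=np.minimum(dh,180-dh)
        m=((dh<12)&(hsv[...,1]>110)).astype(np.uint8)
        k,l,st,ce=cv2.connectedComponentsWithStats(m)
        j=l[int(v+.5),int(u+.5)]; print(n,i,ce[j],st[j][4],(u,v)); px[n][i]=tuple(ce[j])
    px[n][4]=(px[n][4][0]/1.5,px[n][4][1]/1.5)
def mod(p):
    return [np.array([p[0]+.056*np.cos(p[2]+i*np.radians(72)),p[1]+.056*np.sin(p[2]+i*np.radians(72)),.0496]) for i in range(5)]
def res(p,ns=('side','scene')): return np.concatenate([(proj(cs[n],q)-px[n][i])*(1 if i<4 else .3) for n in ns for i,q in enumerate(mod(p))])
for ns in(('side',),('scene',),('side','scene')):
    s=least_squares(lambda p:res(p,ns),[.5,.2,1.5]);print(ns,s.x[:2],np.degrees(s.x[2]),np.abs(s.fun).max())
hub=s.x[:2]
c=cs['side']
for nm,uv,z in[('arrowtip',(277,337),.059),('arrowtail',(243,334),.059),('markL',(279,351),.03),('markR',(300,352),.03),
 ('slabTR',(469,319),.03),('slabBR',(451,443),.03),('slabTL',(303,302),.03),('slabBL',(269,424),.03),('rack',(372,250),0),('rack2',(463,262),0),('rack3',(476,200),.06),('rackL',(365,243),0)]:
    P=onz(c,np.array(uv)/1.5,z);print(nm,P,np.degrees(np.arctan2(*(P[:2]-hub)[::-1])),np.hypot(*(P[:2]-hub)))
im=c["color"][185:305,140:320,::-1]
cv2.imwrite('pics/crop1.png',cv2.resize(im,None,fx=4.4,fy=4.4,interpolation=cv2.INTER_CUBIC))
E
```

```text
side 0 [247.74561404 218.28070175] 114 (248.0, 218.66666666666666)
side 1 [224.484375 231.59375 ] 128 (224.66666666666666, 232.0)
side 2 [232.8525641  253.73076923] 156 (233.33333333333334, 254.0)
side 3 [263.29530201 252.97315436] 149 (264.0, 253.33333333333334)
scene 0 [295.54237288 206.05084746] 59 (296.0, 206.66666666666666)
scene 1 [312.10810811 217.27027027] 74 (312.0, 218.0)
scene 2 [333.97183099 212.91549296] 71 (334.0, 213.33333333333334)
scene 3 [329.58928571 199.60714286] 56 (330.0, 200.0)
('side',) [0.52134271 0.16425748] -73.25956580368573 0.2075453270542198
('scene',) [0.52633186 0.16399452] -73.03755156128224 0.4819550185431012
('side', 'scene') [0.5222765 0.1639416] -73.17177062345307 0.855378833416637
arrowtip [0.66788943 0.17490873 0.059     ] 4.307214707297183 0.14602534882953658
arrowtail [0.72003582 0.18297953 0.059     ] 5.498815043354173 0.19867357569963393
markL [0.66688208 0.17831847 0.03      ] 5.677761446393789 0.14531850509792754
markR [0.63495275 0.17163277 0.03      ] 3.9048931704253182 0.11293843811663178
slabTR [0.39647403 0.03565048 0.03      ] -134.43885140152207 0.17967992279461986
slabBR [0.37864172 0.26739879 0.03      ] 144.23556778201188 0.17701508148204767
slabTL [0.66771302 0.07076311 0.03      ] -32.64693624209119 0.17272525096394856
slabBL [0.63097882 0.30490672 0.03      ] 52.363135537901364 0.17800943430774374
rack [ 0.60357835 -0.11367545  0.        ] -73.6770081198213 0.28927705859591824
rack2 [ 0.43485306 -0.12613775  0.        ] -106.77163407375488 0.3029668066270081
rack3 [ 0.43578243 -0.23475196  0.06      ] -102.24028478097645 0.4079678623824054
rackL [ 0.62171379 -0.12895449  0.        ] -71.24781350431304 0.3093152037599978
```

View pics/crop1.png

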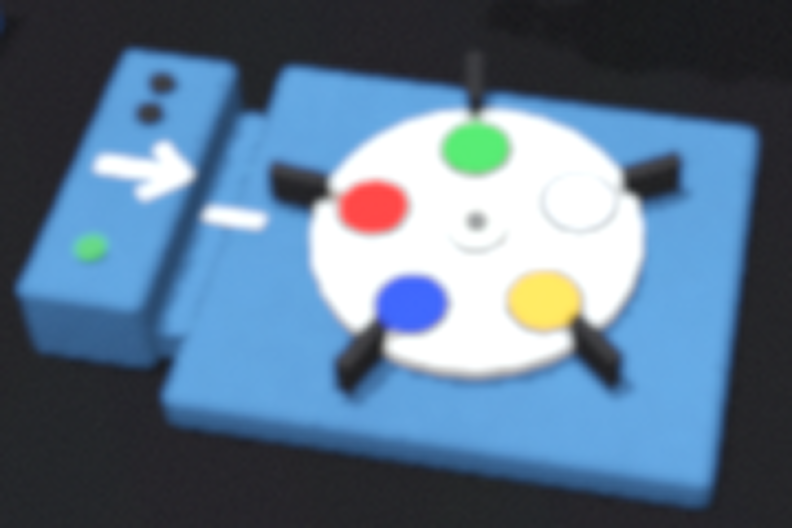

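The hub is near (.522,.164) and green at −73°; the lamp direction is about +5 to 8°. So I turn it counter-clockwise by about 79°, with the shut fingers behind the green tab and the tips above wheel height. I'll refine from close by.

```bash
python3 -m handwheel '[{"tx":0.016,"ty":-0.008,"jaw":-1},{"tx":0.016,"ty":-0.008,"jaw":-1},{"tx":0.016,"ty":-0.008,"jaw":-1},{"tx":0.016,"ty":-0.008,"jaw":-1},{"tz":0.03,"jaw":-1},{"tz":0.03,"jaw":-1},{"tz":0.03,"jaw":-1},{"tz":0.03,"jaw":-1},{"jaw":-1},{"jaw":-1}]' 20
python3 - <<'E'
from h import *
o=telemetry.get_obs();w=optics.camera('wrist');s=optics.camera('side')
import pickle;pickle.dump((o,w,s),open('c1.pkl','wb'))
print(w['K'],w['mount'],o['ee_pos'],o['tcp_rot'])
a=cv2.resize(w["color"][:,:,::-1],(400,300),interpolation=cv2.INTER_AREA)
cv2.imwrite('pics/w1.png',cv2.resize(w["color"][:,:,::-1],(768,576)))
E
```

```text
[[297.31863964   0.         255.88785935]
 [  0.         297.31863964 190.23841422]
 [  0.           0.           1.        ]] [[ 4.55993617e-04 -9.45437492e-01 -3.25803224e-01  8.47692359e-02]
 [ 9.99999896e-01  4.26660358e-04  1.61486648e-04 -6.31291625e-04]
 [-1.36682118e-05 -3.25803263e-01  9.45437588e-01 -1.43966087e-01]
 [ 0.00000000e+00  0.00000000e+00  0.00000000e+00  1.00000000e+00]] [ 5.49803929e-01 -3.30798230e-06  2.30655492e-01] [-1.79931865e+02 -1.15570764e-03  8.99991933e+01]$[0]: bad value
```

View pics/w1.png

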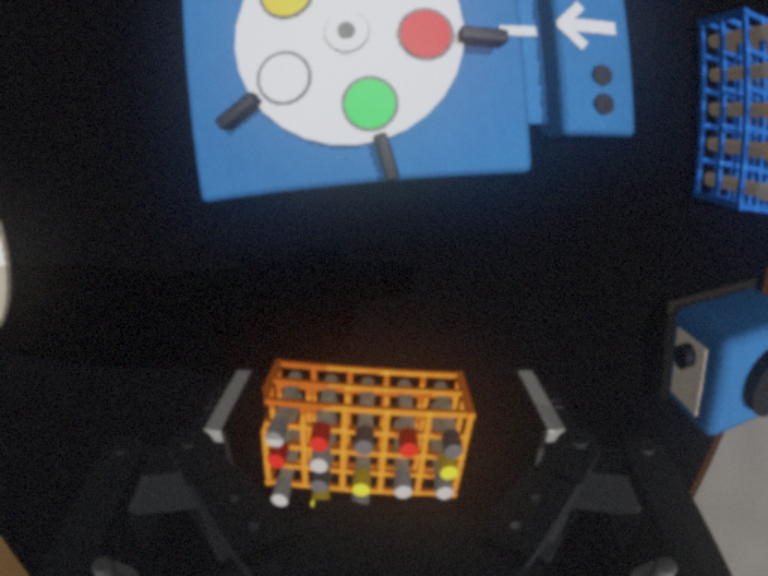

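The move was refused, probably because every row needs all the keys. The wrist view shows hub (346,30), green (370,103), red (425,33), the mark from (500,31) to (537,31) and the arrow from tip (557,25) to tail (615,27).

```bash
cat >> h.py <<'E'
def wray(w,o,uv):
    K=w["K"]; x=(uv[0]-K[0,2])/K[0,0]; y=(uv[1]-K[1,2])/K[1,1]; r=np.hypot(x,y)
    d=np.array([x/r*np.sin(r),y/r*np.sin(r),np.cos(r)]) if r>1e-9 else np.array([0,0,1.])
    M=w["mount"]; Rt=R.from_euler('xyz',o['tcp_rot'],degrees=True).as_matrix()
    return Rt@M[:3,3]+o['ee_pos'], Rt@M[:3,:3]@d
def wz(w,o,uv,z):
    p,d=wray(w,o,uv); return (p+d*(z-p[2])/d[2])
E
python3 - <<'E'
from h import *
import pickle
o,w,s=pickle.load(open('c1.pkl','rb'))
P={}
for n,uv,z in[('hub',(346,30),.05),('green',(370,103),.0496),('red',(425,33),.0496),('clear',(284,78),.0496),('mark0',(500,31),.03),('mark1',(537,31),.03),('tip',(557,25),.059),('tail',(615,27),.059),
 ('slabL',(204,200),.03),('slabR',(529,170),.03),('boxBL',(548,135),.059),('boxBR',(634,135),.059)]:
    P[n]=wz(w,o,np.array(uv)/1.5,z)
    d=P[n][:2]-P['hub'][:2];print(n,P[n],np.degrees(np.arctan2(d[1],d[0])),np.hypot(*d))
for a,b in(('mark0','mark1'),('tip','tail'),('slabL','slabR'),('boxBL','boxBR')):
    d=P[b]-P[a];print(a,np.degrees(np.arctan2(d[1],d[0])))
E
python3 -m handwheel '[{"tx":0.016,"ty":-0.008,"tz":0,"ax":0,"ay":0,"az":0,"jaw":-1},{"tx":0.016,"ty":-0.008,"tz":0,"ax":0,"ay":0,"az":0,"jaw":-1},{"tx":0.016,"ty":-0.008,"tz":0,"ax":0,"ay":0,"az":0,"jaw":-1},{"tx":0.016,"ty":-0.008,"tz":0,"ax":0,"ay":0,"az":0,"jaw":-1},{"tx":0,"ty":0,"tz":0.03,"ax":0,"ay":0,"az":0,"jaw":-1},{"tx":0,"ty":0,"tz":0.03,"ax":0,"ay":0,"az":0,"jaw":-1},{"tx":0,"ty":0,"tz":0.03,"ax":0,"ay":0,"az":0,"jaw":-1},{"tx":0,"ty":0,"tz":0.03,"ax":0,"ay":0,"az":0,"jaw":-1},{"tx":0,"ty":0,"tz":0,"ax":0,"ay":0,"az":0,"jaw":-1},{"tx":0,"ty":0,"tz":0,"ax":0,"ay":0,"az":0,"jaw":-1}]' 20
```

```text
hub [0.52203217 0.16489779 0.05      ] 0.0 0.0
green [0.53911745 0.10989474 0.0496    ] -72.74393678307455 0.05759550252439676
red [0.57822937 0.16276599 0.0496    ] -2.172431301245658 0.05623761810367634
clear [0.47699246 0.13077324 0.0496    ] -142.85043961749494 0.05650717300718508
mark0 [0.6382853  0.17309304 0.03      ] 4.032391481606934 0.1165416314884617
mark1 [0.66873726 0.1766041  0.03      ] 4.562243599091846 0.14717139563193107
tip [0.674521   0.17582591 0.059     ] 4.099100247599742 0.15287991165312637
tail [0.7236795  0.18272405 0.059     ] 5.0519961852151845 0.20243374125321448
slabL [0.4017045  0.03981488 0.03      ] -133.88993915491878 0.17356405242448084
slabR [0.66400541 0.06281336 0.03      ] -35.717643513584 0.17486460816534943
boxBL [0.66803018 0.09144053 0.059     ] -26.708739551264227 0.16343618144017588
boxBR [0.74205364 0.09891386 0.059     ] -16.69386370298214 0.22970269169458765
mark0 6.577063385824797
tip 7.987840884465481
slabL 5.010863963585212
boxBL 5.764986979660579
time: 1.45
ee_pos: [0.5182, 0.0645, 0.1126]
tcp_rot: [179.9, -0.0, 90.0]
wrist_force: [-0.1, 0.9, -0.1]
opening: 0.0
grasp_force: 0.0
```

```bash
python3 -m handwheel '[{"tx":0,"ty":0,"tz":0.03,"ax":0,"ay":0,"az":0,"jaw":-1},{"tx":0,"ty":0,"tz":0.0285,"ax":0,"ay":0,"az":0,"jaw":-1},{"tx":0,"ty":0,"tz":0,"ax":0,"ay":0,"az":0,"jaw":-1},{"tx":0,"ty":0.007,"tz":0,"ax":0,"ay":0,"az":-4,"jaw":-1},{"tx":0,"ty":0.007,"tz":0,"ax":0,"ay":0,"az":-4,"jaw":-1},{"tx":0,"ty":0.007,"tz":0,"ax":0,"ay":0,"az":-4,"jaw":-1},{"tx":0,"ty":0.007,"tz":0,"ax":0,"ay":0,"az":-4,"jaw":-1},{"tx":0,"ty":0.007,"tz":0,"ax":0,"ay":0,"az":-4,"jaw":-1},{"tx":0,"ty":0,"tz":0,"ax":0,"ay":0,"az":0,"jaw":-1},{"tx":0,"ty":0,"tz":0,"ax":0,"ay":0,"az":0,"jaw":-1}]' 20
python3 - <<'E'
from h import *
o=telemetry.get_obs();w=optics.camera('wrist')
cv2.imwrite('pics/w2.png',cv2.resize(w["color"][:,:,::-1],(768,576)))
E
```

```text
time: 2.7
ee_pos: [0.553, 0.0689, 0.054]
tcp_rot: [179.9, 0.0, 109.9]
wrist_force: [-0.5, 0.4, 0.3]
opening: -0.0001
grasp_force: 0.0
```

View pics/w2.png

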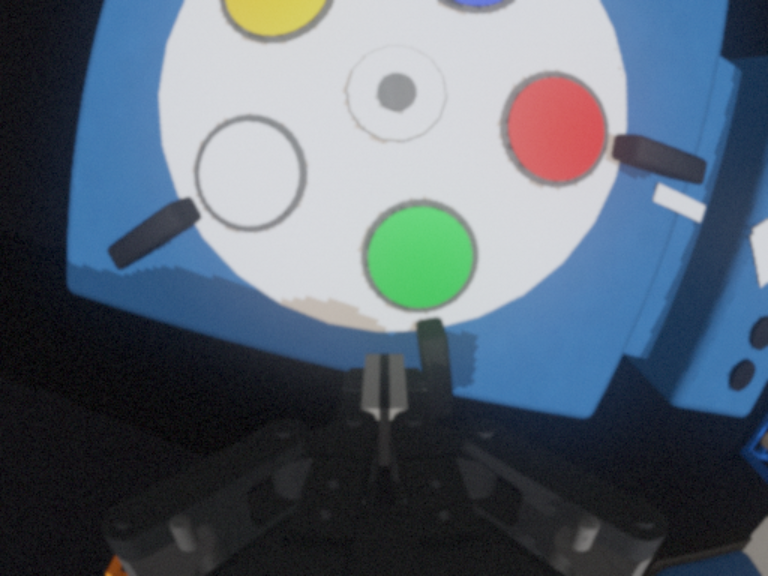

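The fingertip stands behind the green tab at (385,385), clear of the glass, and the red tab has just passed the white mark, so the wheel is turning. I measure the angle.

```bash
cat >> h.py <<'E'
def meas(pts,w=None,o=None):
    o=o or telemetry.get_obs();w=w or optics.camera('wrist');P=[]
    for n,uv,z in pts:
        p=wz(w,o,np.array(uv)/1.5,z);P.append(p);d=p-P[0];print(n,np.round(p,4),round(np.degrees(np.arctan2(d[1],d[0])),2),round(np.hypot(d[0],d[1]),4))
E
python3 - <<'E'
from h import *
meas([('hub',(397,92),.05),('green',(420,256),.0496),('red',(555,128),.0496),('clear',(250,173),.0496),('m0',(656,193),.03),('m1',(702,212),.03)])
E
```

```text
hub [0.5223 0.1643 0.05  ] 0.0 0.0
green [0.549  0.115  0.0496] -61.61 0.056
red [0.5764 0.174  0.0496] 10.19 0.055
clear [0.4845 0.1231 0.0496] -132.58 0.0559
m0 [0.6386 0.1734 0.03  ] 4.5 0.1166
m1 [0.6678 0.1772 0.03  ] 5.09 0.146
```

```bash
python3 -m handwheel '[{"tx":0,"ty":0.007,"tz":0,"ax":0,"ay":0,"az":-4,"jaw":-1},{"tx":0,"ty":0.007,"tz":0,"ax":0,"ay":0,"az":-4,"jaw":-1},{"tx":0,"ty":0.007,"tz":0,"ax":0,"ay":0,"az":-4,"jaw":-1},{"tx":0,"ty":0.007,"tz":0,"ax":0,"ay":0,"az":-4,"jaw":-1},{"tx":0,"ty":0.007,"tz":0,"ax":0,"ay":0,"az":-4,"jaw":-1},{"tx":0,"ty":0.007,"tz":0,"ax":0,"ay":0,"az":-4,"jaw":-1},{"tx":0,"ty":0.007,"tz":0,"ax":0,"ay":0,"az":-4,"jaw":-1},{"tx":0,"ty":0.007,"tz":0,"ax":0,"ay":0,"az":-4,"jaw":-1},{"tx":0,"ty":0,"tz":0,"ax":0,"ay":0,"az":0,"jaw":-1},{"tx":0,"ty":0,"tz":0,"ax":0,"ay":0,"az":0,"jaw":-1}]'
python3 -c "
from h import *
p=telemetry.get_obs()['ee_pos'][:2]-[.5223,.1645];print(np.hypot(*p),np.degrees(np.arctan2(p[1],p[0])))"
```

```text
time: 4.05
ee_pos: [0.5981, 0.0997, 0.0528]
tcp_rot: [180.0, -0.0, 141.9]
wrist_force: [-0.4, 0.7, -0.6]
opening: 0.0
grasp_force: 0.0
0.09975720147186627 -40.52185366575277
```

```bash
python3 -m handwheel '[{"tx":0,"ty":0.007,"tz":-0.001,"ax":0,"ay":0,"az":-4,"jaw":-1},{"tx":0,"ty":0.007,"tz":0,"ax":0,"ay":0,"az":-4,"jaw":-1},{"tx":0,"ty":0.007,"tz":0,"ax":0,"ay":0,"az":-4,"jaw":-1},{"tx":0,"ty":0.007,"tz":0,"ax":0,"ay":0,"az":-4,"jaw":-1},{"tx":0,"ty":0.007,"tz":0,"ax":0,"ay":0,"az":-4,"jaw":-1},{"tx":0,"ty":0.007,"tz":0,"ax":0,"ay":0,"az":-4,"jaw":-1},{"tx":0,"ty":0.0035,"tz":0,"ax":0,"ay":0,"az":-2,"jaw":-1},{"tx":0,"ty":0.0035,"tz":0,"ax":0,"ay":0,"az":-2,"jaw":-1},{"tx":0,"ty":0,"tz":0,"ax":0,"ay":0,"az":0,"jaw":-1},{"tx":0,"ty":0,"tz":0,"ax":0,"ay":0,"az":0,"jaw":-1}]'
python3 - <<'E'
from h import *
import pickle
p=telemetry.get_obs()['ee_pos'][:2]-[.5223,.1645];print(np.hypot(*p),np.degrees(np.arctan2(p[1],p[0])))
o=telemetry.get_obs();w=optics.camera('wrist');pickle.dump((o,w),open('c3.pkl','wb'))
cv2.imwrite('pics/w3.png',cv2.resize(w["color"][:,:,::-1],(768,576)))
E
```

```text
time: 5.3
ee_pos: [0.6195, 0.1434, 0.0538]
tcp_rot: [180.0, 0.0, 170.0]
wrist_force: [0.0, -0.1, -0.3]
opening: 0.0001
grasp_force: 0.2
0.09949654798730019 -12.225866561274067
```

View pics/w3.png

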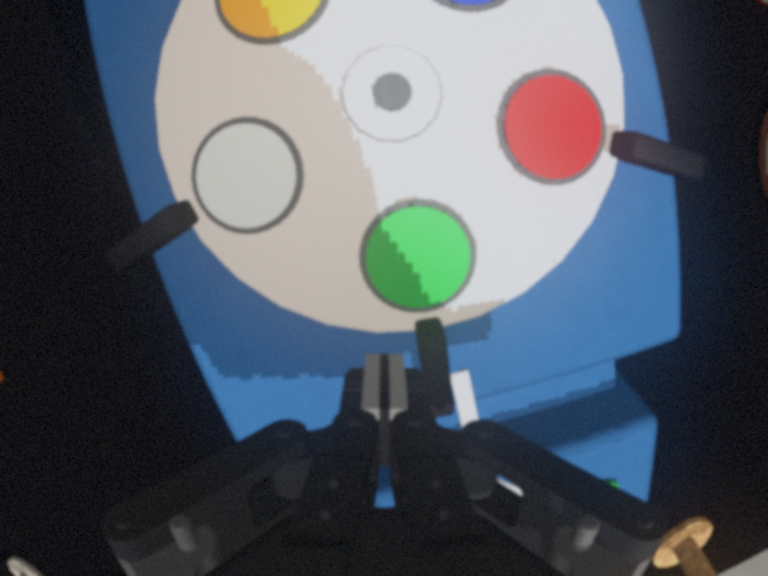

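Green is at (418,256) with its tab at (433,365), just short of the mark, which runs from (460,372) to (470,424).

```bash
python3 - <<'E'
from h import *
import pickle
o,w=pickle.load(open('c3.pkl','rb'))
meas([('hub',(391,92),.05),('green',(418,256),.0496),('red',(552,126),.0496),('clear',(247,175),.0496),('m0',(460,372),.03),('m1',(470,424),.03)],w,o)
E
```

```text
hub [0.5217 0.1637 0.05  ] 0.0 0.0
green [0.578  0.1634 0.0496] -0.33 0.0562
red [0.5399 0.2164 0.0496] 70.97 0.0557
clear [0.5393 0.111  0.0496] -71.6 0.0556
m0 [0.6384 0.1746 0.03  ] 5.32 0.1171
m1 [0.6679 0.1766 0.03  ] 5.04 0.1468
```

```bash
python3 -m handwheel '[{"tx":0,"ty":0.00175,"tz":0,"ax":0,"ay":0,"az":-1,"jaw":-1},{"tx":0,"ty":0.00175,"tz":0,"ax":0,"ay":0,"az":-1,"jaw":-1},{"tx":0,"ty":0.00175,"tz":0,"ax":0,"ay":0,"az":-1,"jaw":-1},{"tx":0,"ty":0.00175,"tz":0,"ax":0,"ay":0,"az":-1,"jaw":-1},{"tx":0,"ty":0.00175,"tz":0,"ax":0,"ay":0,"az":-1,"jaw":-1},{"tx":0,"ty":0,"tz":0,"ax":0,"ay":0,"az":0,"jaw":-1},{"tx":0,"ty":0,"tz":0,"ax":0,"ay":0,"az":0,"jaw":-1},{"tx":0,"ty":-0.002,"tz":0,"ax":0,"ay":0,"az":0,"jaw":-1},{"tx":0,"ty":-0.004,"tz":0,"ax":0,"ay":0,"az":0,"jaw":-1},{"tx":0,"ty":0,"tz":0,"ax":0,"ay":0,"az":0,"jaw":-1}]'
python3 -m handwheel '[{"tx":0,"ty":-0.01,"tz":-0.02,"ax":0,"ay":0,"az":0,"jaw":-1},{"tx":0,"ty":0,"tz":-0.03,"ax":0,"ay":0,"az":0,"jaw":-1},{"tx":0.02,"ty":0,"tz":-0.03,"ax":0,"ay":0,"az":0,"jaw":-1},{"tx":-0.02,"ty":0,"tz":-0.03,"ax":0,"ay":0,"az":0,"jaw":-1},{"tx":-0.02,"ty":0,"tz":-0.03,"ax":0,"ay":0,"az":0,"jaw":-1},{"tx":-0.02,"ty":0,"tz":-0.02,"ax":0,"ay":0,"az":0,"jaw":-1},{"tx":0,"ty":0,"tz":0,"ax":0,"ay":0,"az":0,"jaw":-1},{"tx":0,"ty":0,"tz":0,"ax":0,"ay":0,"az":0,"jaw":-1},{"tx":0,"ty":0,"tz":0,"ax":0,"ay":0,"az":0,"jaw":-1},{"tx":0,"ty":0,"tz":0,"ax":0,"ay":0,"az":0,"jaw":-1}]'
python3 - <<'E'
from h import *
import pickle
o=telemetry.get_obs();w=optics.camera('wrist');pickle.dump((o,w),open('c4.pkl','wb'))
cv2.imwrite('pics/w4.png',cv2.resize(w["color"][:,:,::-1],(768,576),interpolation=cv2.INTER_CUBIC))
E
```

```text
time: 6.6
ee_pos: [0.6201, 0.1458, 0.0538]
tcp_rot: [180.0, -0.0, 175.0]
wrist_force: [-1.0, -0.1, 0.1]
opening: -0.0003
grasp_force: 0.0
time: 7.85
ee_pos: [0.6585, 0.1327, 0.2135]
tcp_rot: [-180.0, -0.0, 175.0]
wrist_force: [0.2, 0.0, 0.8]
opening: -0.0005
grasp_force: 0.0
```

View pics/w4.png

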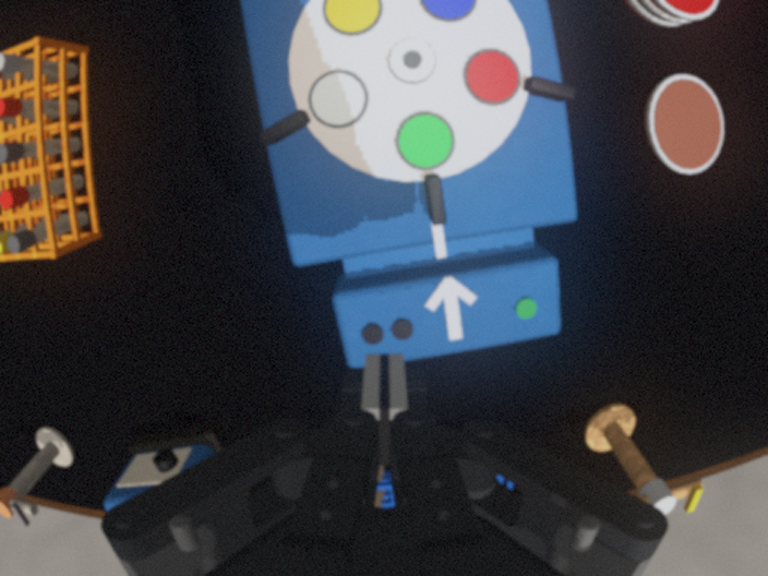

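Green (425,140), its tab (435,200), the mark (440,241) and the arrow (449,276)–(456,340) are nearly in line. I fit it numerically.

```bash
cat >> h.py <<'E'
def fit(o,w,seeds,mark,arrow):
    hsv=cv2.cvtColor(w["color"],cv2.COLOR_RGB2HSV).astype(int);H,S,V=hsv[...,0],hsv[...,1],hsv[...,2]
    def comp(m,uv):
        k,l,st,ce=cv2.connectedComponentsWithStats(m.astype(np.uint8));u,v=int(uv[0]/1.5),int(uv[1]/1.5);j=l[v,u];ys,xs=np.nonzero(l==j);return ce[j],st[j][4],np.c_[xs,ys]
    from scipy.optimize import least_squares
    pts=[]
    for i,uv in seeds.items():
        if i==4: pts.append((i,wz(w,o,np.array(uv)/1.5,.0496),.4));continue
        h0=H[int(uv[1]/1.5),int(uv[0]/1.5)];d=abs(H-h0);d=np.minimum(d,180-d)
        c,a,_=comp((d<10)&(S>110),uv);print(i,c*1.5,a);pts.append((i,wz(w,o,c,.0496),1))
    f=lambda p:np.concatenate([k*(np.array([p[0]+.056*np.cos(p[2]+i*np.radians(72)),p[1]+.056*np.sin(p[2]+i*np.radians(72))])-P[:2]) for i,P,k in pts])
    s=least_squares(f,[.522,.164,.1],x_scale=[.01,.01,.1]);print('hub',s.x[:2],'green',np.degrees(s.x[2]),'res',np.abs(s.fun).max())
    for n,uv,z in(('mark',mark,.0303),('arrow',arrow,.059)):
        c,a,xy=comp((S<70)&(V>110),uv);Q=np.array([wz(w,o,q,z)[:2] for q in xy]);m=Q.mean(0);v=np.linalg.svd(Q-m)[2][0];v*=np.sign(v[0]);d=m-s.x[:2]
        print(n,c*1.5,a,'angle from hub',np.degrees(np.arctan2(d[1],d[0])),'r',np.hypot(*d),'axis',np.degrees(np.arctan2(v[1],v[0])))
E
python3 - <<'E'
from h import *
import pickle
o,w=pickle.load(open('c4.pkl','rb'))
fit(o,w,{0:(425,140),1:(492,77),4:(338,98)},(440,240),(454,320))
o,w,s=pickle.load(open('c1.pkl','rb'))
fit(o,w,{0:(370,103),1:(425,33),4:(284,78)},(520,31),(595,26))
E
```

```text
0 [424.53349001 140.32491187] 851
1 [491.80598802  75.85508982] 835
hub [0.52226732 0.16365714] green 4.682485227774402 res 0.00013125727462393044
mark [438.33333333 240.12878788] 198 angle from hub 4.968375816656434 r 0.132158212829216 axis 5.452415892306263
arrow [450.60910405 303.50289017] 692 angle from hub 5.0150671593013225 r 0.17310817070663853 axis 5.869663728621739
0 [369.20181113 103.41073739] 773
1 [425.2056338   33.23028169] 710
hub [0.52224603 0.16324154] green -72.83874392414715 res 0.00022040777026000047
mark [518.66022099  29.99171271] 181 angle from hub 5.358564673102744 r 0.1317697727282257 axis 1.4255098940360054
arrow [581.68581081  25.18834459] 592 angle from hub 5.233047634098372 r 0.1734368937999459 axis 5.836309296848584
```

The green filter is at 4.7° and the lamp line at 5.0 to 5.3°, a difference of about 0.5 mm or less at the filter. That is within measuring accuracy. The arm is clear, so I hand in.

```bash
python3 -c "
from workcell import workorder;print(workorder.job_done())"
```

```text
the job is handed in; nothing more can be done
None
```

I turned the wheel about 78° counter-clockwise by its green tab and handed the job in. The last camera fit puts the green filter within about 0.5° of the arrow line, the wheel is left at rest, and the arm is clear of everything.

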